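# Hang up the wax pail by its bail

### The arm

A 6-joint arm with a two-finger parallel gripper is mounted at the origin on the work surface. World frame = base frame: x ahead of the robot, y to its left, z up, the work surface at z = 0. Lengths are in m, angles in rad, forces in N, time in s.
With the tool pointing down it reaches from about 0.3 to 0.95 m from the base axis. Payload 3.1 kg.
Tool frame: the origin (TCP) lies between the finger pads; the fingertips stand manip.tcp_to_tips ahead of it and the grasp point (between the pads) lies 6 mm ahead of it (manip.tcp_to_tips is the distance from the TCP to the fingertips, in m); z points along the fingers, y is the line along which they close (so a half turn about z gives the same grasp; the last joint's range is limited). The gripper opens to 85 mm and grips with 20 to 120 N. Pads are 22 mm wide; open, the fingers measure 114 mm over their backs; the gripper's body (76 mm by 85 mm) begins 54 mm behind the grasp point. The pads swing forward as they close: fully open they stand 13 mm farther back than shut.
Start: joints at [-1.231, 0.308, 1.634, -0, 1.2, -0.07], TCP at [0.249, -0.573, 0.256] pointing down, gripper open.
Joint ranges: [-3.06, 3.06], [-0.79, 1.96], [0.05, 2.63], [-1.19, 4.34], [0.05, 2.64], [-2.94, 2.94]. Speed limits (rad/s): [2.79, 2.79, 3.14, 3.14, 3.14, 3.14].

### API

Orientations are given as a rotation vector (axis times angle).
In Python, from plant import telemetry, get_image, job, manip gives the robot as it stands.
- The arm moves only by the tool play_rows, never from a script. Its argument "increments" is a list of rows, each an object with "dp": the shift along the tool's x, y, z in mm, a list of three; "twist": the turn, a rotation vector about the tool's x, y, z in rad, a list of three; "jaw": the finger opening in mm, from 0 to 85.4. In form: [{"dp": [dx, dy, dz], "twist": [ax, ay, az], "jaw": jaw}, ...]. A call has 1 to 10 rows; each row is the pose to reach, as a shift and turn from the pose commanded when the call began, along the tool's axes at that moment; what a row does not reach only later rows make up. A row lasts 1/12 s, in which the tool goes at most 41.7 mm and 7.16 degrees, less where a joint would pass 70% of its speed; a pose out of reach is approached as far as the arm can. A call with a gripper value outside its range is refused whole. The fingers move at their own pace and stop on an object; "squeeze" is the grip in N (left out, the last holds). Time passes only in rows, so rows that repeat a pose let the fingers close. It gives the time, the measured TCP pose, the force, the opening and the grip force at its end, in the units of the state.
- telemetry.get_state(): the state, without advancing time (a new reading comes with each control period).
- get_image(name): name is "side" or "top"; returns a dict with "pixels" (384x512x3 uint8, red, green, blue), "depth" (384x512 float32, m along the optical axis (not along the pixel's ray), 0 where there is no reading), "mtx" (3x3 intrinsics, pixels), "R" (3x3) and "t" (3): a world point X has camera coordinates R X + t. Camera axes: x right, y down, z forward; pixel columns grow to the right and rows downward; lengths in m; the calibration is good to about 2 mm. A picture is of the moment at which its call begins.
- job.finish_job(): hands the job in; it is judged then, once.
The state is a dict: "time_s": time; "joints": joint angles; "qvel": joint speeds; "effort": joint torques, N m; "ee_pos": TCP position; "eef_rot": TCP orientation; "wrist_force": force on the tool from outside, world axes, zero at the start; "moment": the same for the moment, N m; "opening": opening from 0.0 (shut) to 1.0 (fully open); "gripper_force": force on a finger pad.
Only numpy, scipy, OpenCV 4.12 (cv2) and the standard library are available. Lean on these libraries where they do the work, as an engineer would, in place of code of your own. Each camera call takes 0.05 s, during which the arm holds its last target. There are 200 camera calls.

### The job

Clear the carving bench: swing the flat-lying bail of the green wax pail up until it stands upright, then lift the pail by it and hang it on the yellow twin-prong hanger, the wooden grip resting across both prongs behind their upturned tips, the pail hanging upright and still. Set it down on the prongs gently, neither dropped nor pressed hard, do not tip the pail over, and leave the other things on the bench where they are.

Things in the scene. Friction and masses are not known exactly. Their poses are not given: they have to be found in the camera images.
- pail_mid (a point): centre of the green wax pail with a flat white lid (upright tapered cylinder, 104 mm across at its lid, 92 mm at its foot, 105 mm tall; 0.4 to 0.9 kg, loose on the bench). The point lies on its axis, 52 mm above its underside. z is up along the pail, y is parallel to the bail's hinge line; at the start the bail lies out on its -x side
- pail_hinge (a point): middle of the bail's hinge line, on the pail's axis 90 mm above its underside; the line runs along y; axes as pail_mid. Two steel ears, 116 mm over all, carry the bail
- bail (a joint): swing angle of the bail, rad: 0 = lying flat (level) around the pail on its -x side, 1.57 = upright above the lid, 3.1 = flat on the other side. The hinge is stiff by friction (0.03 N m; about 0.7 N at the grip, with its weight, raises it; no spring): the bail stays where it is left
- bail_grip (a point): centre of the bail's grip: a pale wooden roller fixed on the wire, 14 mm thick, 92 mm long along y, 70 mm from the hinge line; a 5 mm steel wire, 124 mm wide over its legs, joins it to the ears. Lying flat, it leaves a 9 mm gap to the lid rim, too narrow for a finger; below and outside it is free. Upright, its centre is 160 mm above the pail's underside, its lower side 48 mm above the lid
- hanger: twin-prong hanger fixed to the bench. Origin on the bench below its hook seat; x points from the seat to its dark steel post (16 mm thick, 30 mm wide, 88 mm from the seat, 246 mm high with its cross bar), y runs from prong to prong. Base plate 14 mm high, x 45 to 130 mm, 86 mm wide
- hook_seat (a point): where the centre of the bail's grip rests when hung: midway between the two yellow prongs, 236 mm above the bench; axes as hanger. The prongs are parallel 8 mm rods along x, 68 mm apart between centres (60 mm free between them); here each dips to a level seat (x -14 to +14 mm) whose rod centre is 225 mm high
- prong_tips (a point): point midway between the two upturned prong ends, on the robot's side of the seat, 29 mm from it along -x, 245 mm high (rod centre; their round ends reach 249 mm). Towards the post the prongs rise from the seat to 241 mm (rod centre) at x +27 mm and run level to the post
- gouge_a: dark-handled carving gouge lying on the bench in the middle, 190 mm long, 26 mm thick; a bystander, origin at its underside
- gouge_b: brown-handled carving gouge lying on the bench, 190 mm long, 26 mm thick; a bystander, origin at its underside
- mallet: round wooden carving mallet standing on its head, 92 mm across, 236 mm tall with its handle upwards; a bystander, origin at its underside
- stone: grey sharpening stone lying nearer the robot, 50 x 160 x 25 mm; a bystander, origin at its underside
- oil_can: red can standing, 68 mm across, 120 mm tall; a bystander, origin at its underside
- brush: brush lying on the bench, 190 mm long; a bystander, origin at its underside
- relief: wooden relief carving lying on the bench, 100 x 190 x 59 mm; a bystander, origin at its underside

How it is judged:
On the way, in this order (a step that is already met when the one before it is completed fails the run):
1. the bail stands upright over the pail, pail upright (value of joint bail between 1.2 and 1.95 rad and angle between pail_mid's own z axis and vertical below 0.3 rad), for 0.2 s.
2. the pail hangs on both prongs by its bail (distance between bail_grip and hook_seat below 0.022 m and z of bail_grip in the frame of hanger above 0.226 m and angle between the y axis of bail_grip and the y axis of hanger, either way round below 0.25 rad and contact force between pail and hanger above 2 N and angle between pail_mid's own z axis and vertical below 0.35 rad and height (world z) of pail_mid above 0.1 m and linear speed of pail below 0.06 m/s), for 0.2 s.
At the end, for the whole second after the job is handed in: the bail's grip rests on the hanger's prongs, within 22 mm of the seat point, at seat height and within 0.25 rad of square across both prongs; the prongs carry the pail, which hangs within 0.35 rad of upright, at rest, clear of the bench, and is released (all of step 2); the robot touches nothing.
It fails at once if the pail is pressed, banged or dropped on the hanger (over 40 N) (contact force between pail and hanger above 40 N).
It fails at once if the pail is tipped over (angle between pail_mid's own z axis and vertical above 0.7 rad).
It fails at once if one of the bystanders is moved by more than 30 mm (distance of any of gouge_a, gouge_b, mallet, stone, oil_can, brush, relief from where it was at the start of the episode above 0.03 m).
It also fails if it takes over 70 s, if anything falls off the work surface, if the arm or the gripper's body presses on something with over 40 N, if the wrist force passes 120 N, or if a joint passes its speed limit or range.

## Working session

There is one attempt and no reset: what is moved stays moved. The work goes in short steps, Python scripts to look and compute and a tool call to move; the robot and the scene stay as the last step left them, time stands still between calls to the robot, and variables do not carry over. Pictures are saved under pics/ and viewed, at most 12 in all, crops included, and the job is handed in when it is done.

Besides the shell and the picture viewer there is one more tool, called by a JSON object that holds its "fn" and its "kwargs". play_rows: Moves the arm, as the interface text tells. Its arguments: {"type":"object","properties":{"increments":{"type":"array"},"squeeze":{"type":"number"}},"required":["increments"]}

```bash
mkdir -p pics; cat > h.py <<'E'
import numpy as np, cv2
from plant import telemetry, get_image, job, manip
from scipy.spatial.transform import Rotation as Ro
def cloud(im):
    d=im["depth"]; v,u=np.mgrid[:d.shape[0],:d.shape[1]]
    K=im["mtx"]; c=np.stack([(u-K[0,2])/K[0,0]*d,(v-K[1,2])/K[1,1]*d,d],-1)
    return (c-im["t"])@im["R"]
def save(im,n): cv2.imwrite("pics/"+n,im["pixels"][:,:,::-1])
E
python3 - <<'E'
from h import *
s=telemetry.get_state(); print({k:np.round(v,3) for k,v in s.items()}, manip.tcp_to_tips, [a for a in dir(manip) if a[0]!='_'])
a=get_image("top");b=get_image("side")
for n,i in(("top",a),("side",b)): print(n,(-i["R"].T@i["t"]).round(3),i["mtx"][0,0], i["R"].round(2).tolist())
cv2.imwrite("pics/both.png",cv2.resize(np.vstack([a["pixels"],b["pixels"]])[:,:,::-1],None,fx=.78,fy=.78))
np.savez("i0.npz",**{p+k:v for p,i in(("t_",a),("s_",b)) for k,v in i.items()})
E
```

```text
{'time_s': np.float64(0.0), 'joints': array([-1.231,  0.309,  1.635, -0.   ,  1.2  , -0.07 ]), 'qvel': array([ 0.001,  0.001, -0.002,  0.001,  0.   ,  0.001]), 'effort': array([ 1.0000e-03, -4.1525e+01, -2.7667e+01, -0.0000e+00,  1.0000e-02,
       -0.0000e+00]), 'ee_pos': array([ 0.249, -0.573,  0.255]), 'eef_rot': array([-3.074, -0.639,  0.   ]), 'wrist_force': array([ 0.203, -0.786,  0.214]), 'moment': array([ 0.05 ,  0.016, -0.035]), 'gripper_force': np.float64(0.0), 'opening': np.float64(1.002)} 0.025 ['IKError', 'tcp_to_tips']
top [ 4.51e-01 -1.00e-03  1.21e+00] 365.0258703918991 [[0.0, -1.0, 0.0], [-1.0, -0.0, -0.08], [0.08, -0.0, -1.0]]
side [0.466 0.858 0.817] 395.2417961834962 [[-0.99, -0.1, -0.02], [-0.05, 0.61, -0.79], [0.09, -0.79, -0.61]]
```

View pics/both.png

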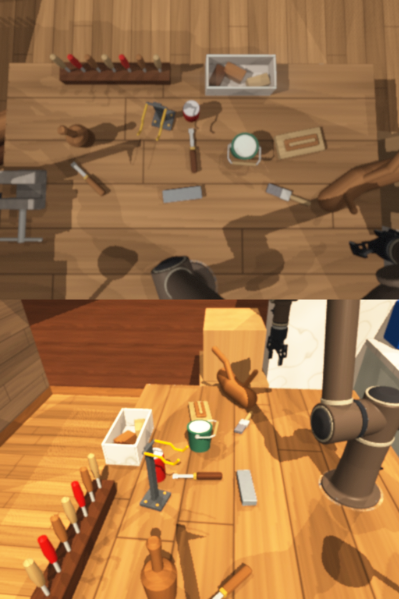

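The top view shows the pail at about (314,191) full-res with its bail on the robot side, the hanger at about (200,150), the oil can just behind it, and a gouge between the two. Next I'll measure the pail and hanger from the cloud.

```bash
python3 - <<'E'
from h import *
z=np.load("i0.npz")
for p in "ts":
    im={k[2:]:z[k] for k in z.files if k[0]==p}; P=cloud(im); hsv=cv2.cvtColor(im["pixels"],cv2.COLOR_RGB2HSV).astype(int); H,S,V=hsv[...,0],hsv[...,1],hsv[...,2]
    X,Y,Z=P[...,0],P[...,1],P[...,2]
    def rep(n,m):
        q=P[m]; 
        if len(q)<4: print(p,n,len(q));return
        r=cv2.minAreaRect((q[:,:2]*1000).astype(np.float32)); print(p,n,len(q),q.mean(0).round(4),q.min(0).round(3),q.max(0).round(3),np.round(r[0]),np.round(r[1]),round(r[2],1))
    ok=im["depth"]>0
    g=(H>60)&(H<95)&(S>90)&ok&(Z<.15)&(X<.9); rep("green",g)
    c=np.median(P[g],0)
    near=ok&(np.hypot(X-c[0],Y-c[1])<.13)
    rep("lid",near&(Z>.099)&(Z<.115)&(S<60))
    rep("bail",near&(Z>.075)&(Z<.115)&(X<c[0]-.03)&~g&(np.hypot(X-c[0],Y-c[1])>.058))
    rep("wood",near&(Z>.08)&(Z<.1)&(S>25)&~g&(np.hypot(X-c[0],Y-c[1])>.06)&(H<30))
    yl=(H>18)&(H<32)&(S>170)&(V>120)&ok&(Z>.2)&(Z<.27)&(X<.8); 
    n,l=cv2.connectedComponents(yl.astype(np.uint8))
    for i in range(1,n): rep("prong",l==i)
    hp=np.median(P[yl],0) if yl.any() else np.zeros(3)
    hn=ok&(np.hypot(X-hp[0],Y-hp[1])<.2)
    rep("posttop",hn&(Z>.225)&(S<110)&(V<150))
    rep("base",hn&(Z>.006)&(Z<.02)&(S<90)&(V<140))
    col=im["pixels"][...,::-1]
    u0=[(150,90,380,270),(180,190,340,290)]["ts".index(p)] if p=="t" else (100,100,400,300)
    crop=col[u0[1]:u0[3],u0[0]:u0[2]]
    cv2.imwrite(f"pics/c_{p}.png",cv2.resize(crop,None,fx=2.5,fy=2.5,interpolation=cv2.INTER_CUBIC))
E
python3 -c "
import cv2,numpy as np
a=cv2.imread('pics/c_t.png');b=cv2.imread('pics/c_s.png');b=cv2.resize(b,(575,int(b.shape[0]*575/b.shape[1])))
v=np.vstack([a,b]);f=600/v.shape[0];cv2.imwrite('pics/c.png',cv2.resize(v,None,fx=f,fy=f))"
```

```text
t green 16 [ 0.5474 -0.1641  0.101 ] [ 0.532 -0.175  0.07 ] [ 0.56  -0.157  0.107] [ 545. -165.] [33.  5.] 30.4
t lid 783 [ 0.5714 -0.2086  0.1031] [ 0.502 -0.267  0.099] [ 0.622 -0.142  0.11 ] [ 563. -207.] [125. 117.] 86.5
t bail 84 [ 0.504  -0.2291  0.1049] [ 0.496 -0.267  0.098] [ 0.517 -0.197  0.11 ] [ 504. -233.] [20. 72.] 6.5
t wood 39 [ 0.5444 -0.2618  0.0955] [ 0.499 -0.27   0.087] [ 0.622 -0.183  0.1  ] [ 565. -230.] [124.  81.] 6.3
t prong 54 [0.6477 0.1691 0.2391] [0.596 0.155 0.225] [0.698 0.183 0.251] [647. 169.] [  5. 105.] 75.1
t prong 31 [0.661  0.0963 0.2434] [0.643 0.092 0.241] [0.679 0.101 0.247] [660.  96.] [ 7. 37.] 76.0
t prong 3
t prong 20 [0.5998 0.1119 0.2339] [0.578 0.107 0.227] [0.624 0.118 0.249] [600. 112.] [ 2. 47.] 77.1
t posttop 130 [0.6995 0.1214 0.2431] [0.686 0.087 0.227] [0.711 0.157 0.248] [702. 121.] [73. 17.] 75.1
t base 368 [0.6926 0.1159 0.0133] [ 0.621 -0.005  0.006] [0.739 0.168 0.02 ] [687.  73.] [186.  85.] 74.3
s green 475 [ 0.5712 -0.1691  0.0536] [ 0.525 -0.203  0.006] [ 0.618 -0.155  0.108] [ 569. -175.] [94. 39.] 10.7
s lid 368 [ 0.5724 -0.2041  0.1058] [ 0.513 -0.262  0.1  ] [ 0.618 -0.14   0.11 ] [ 567. -196.] [ 97. 121.] 6.7
s bail 137 [ 0.5136 -0.2132  0.1053] [ 0.495 -0.272  0.091] [ 0.541 -0.146  0.111] [ 518. -209.] [125.  46.] 89.3
s wood 11 [ 0.5236 -0.2446  0.0974] [ 0.504 -0.272  0.095] [ 0.54  -0.158  0.1  ] [ 511. -217.] [ 23. 118.] 18.0
s prong 159 [0.6294 0.1055 0.2393] [0.576 0.083 0.223] [0.686 0.122 0.252] [631. 105.] [ 11. 114.] 72.9
s prong 159 [0.6456 0.1708 0.2375] [0.593 0.119 0.201] [0.707 0.187 0.251] [654. 166.] [ 39. 124.] 57.6
s posttop 109 [0.697  0.1235 0.2435] [0.688 0.094 0.225] [0.709 0.15  0.251] [700. 122.] [57. 17.] 77.3
s base 473 [0.6961 0.134  0.0152] [0.651 0.081 0.006] [0.748 0.172 0.02 ] [699. 124.] [83. 81.] 74.5
```

View pics/c.png

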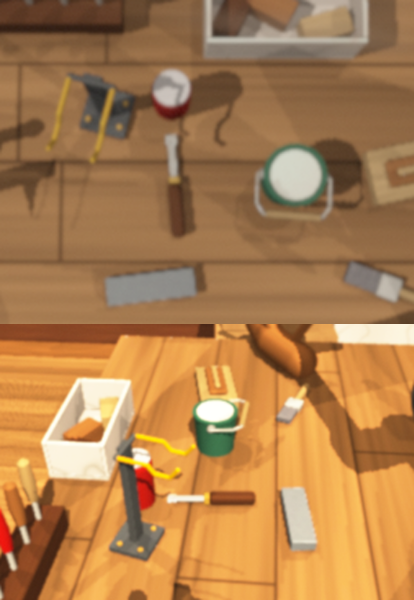

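The pail stands near (0.570, -0.208) with yaw about -0.11. The hook seat is near (0.618, 0.143) with yaw about -0.267. I'll refine the pail pose and compute the pre-push move.

```bash
cat >> h.py <<'E'
def go(p,R):
    s=telemetry.get_state(); R0=Ro.from_rotvec(s["eef_rot"]); d=R0.inv().apply(np.array(p)-s["ee_pos"])*1000
    t=(R0.inv()*R).as_rotvec(); print("dp",d.round(1).tolist(),"twist",t.round(3).tolist(),"rows",round(max(np.linalg.norm(d)/41.7,np.degrees(np.linalg.norm(t))/7.16),1))
def tool(yaw,tilt):  # tilt 0 = straight down, >0 leans to point forward along +x of yaw
    p=np.array([np.cos(yaw),np.sin(yaw),0]);k=np.array([0,0,1.]);c,s=np.cos(tilt),np.sin(tilt)
    y=c*p+s*k; z=s*p-c*k
    return Ro.from_matrix(np.stack([np.cross(y,z),y,z],1))
E
python3 - <<'E'
from h import *
z=np.load("i0.npz"); im={k[2:]:z[k] for k in z.files if k[0]=="t"}
h=cv2.cvtColor(im["pixels"],cv2.COLOR_RGB2HSV).astype(int); P=cloud(im)
def ray(uv,zz):
    d=np.linalg.inv(im["mtx"])@[uv[0],uv[1],1]; d=im["R"].T@d; c=-im["R"].T@im["t"]; return c+d*(zz-c[2])/d[2]
near=np.hypot(P[...,0]-.57,P[...,1]+.208)<.047
m=((h[...,1]<60)&near).astype(np.uint8)
c=max(cv2.findContours(m,0,1)[0],key=cv2.contourArea); e=cv2.minEnclosingCircle(c); print("lid px",e, "lid",ray(e[0],.105).round(4))
# green+lid blob
g=(((h[...,0]>55)&(h[...,0]<100)&(h[...,1]>70))|(m>0)).astype(np.uint8)
g=g*(np.hypot(P[...,0]-.57,P[...,1]+.208)<.09)
v,u=np.nonzero(g); print("blob px",u.min(),u.max(),v.min(),v.max())
# bail: raised pixels outside the lid on the near side
b=(P[...,2]>.08)&(np.hypot(P[...,0]-.57,P[...,1]+.208)>.059)&(np.hypot(P[...,0]-.57,P[...,1]+.208)<.11)
v,u=np.nonzero(b); q=np.array([ray(x,.09) for x in zip(u,v)]); print(len(q),[np.round(x,1) for x in cv2.minAreaRect((q[:,:2]*1000).astype(np.float32))])
gr=q[q[:,0]<.52]; l=cv2.fitLine((gr[:,:2]*1000).astype(np.float32),cv2.DIST_HUBER,0,.01,.01).ravel(); print("grip line",l, gr.mean(0),len(gr))
print("Z grip",np.median(P[...,2][b&(P[...,0]<.515)]))
p=np.array([np.cos(-.11),np.sin(-.11),0]); H=np.array([.57,-.208,.09])
go(H-p*.16+[0,0,.12],tool(-.11,np.pi/4))
E
```

```text
lid px ((313.7029724121094, 187.6732635498047), 15.381611824035645) lid [ 0.5698 -0.208   0.105 ]
blob px 294 330 173 203
225 [array([ 560.5, -206.8]), array([126.6, 126.9]), np.float64(88.9)]
grip line [ 4.9591415e-02  9.9876958e-01  5.0643747e+02 -2.0537753e+02] [ 0.5063834  -0.20646678  0.09      ] 157
Z grip 0.10528068636322355
dp [301.0, -285.8, 45.8] twist [-0.712, 0.411, -0.995] rows 10.3
```

{"fn": "play_rows", "kwargs": {"increments": [{"dp": [150, -143, 23], "twist": [-0.36, 0.2, -0.5], "jaw": 0}, {"dp": [150, -143, 23], "twist": [-0.36, 0.2, -0.5], "jaw": 0}, {"dp": [150, -143, 23], "twist": [-0.36, 0.2, -0.5], "jaw": 0}, {"dp": [150, -143, 23], "twist": [-0.36, 0.2, -0.5], "jaw": 0}, {"dp": [150, -143, 23], "twist": [-0.36, 0.2, -0.5], "jaw": 0}, {"dp": [301, -286, 46], "twist": [-0.71, 0.41, -1.0], "jaw": 0}, {"dp": [301, -286, 46], "twist": [-0.71, 0.41, -1.0], "jaw": 0}, {"dp": [301, -286, 46], "twist": [-0.71, 0.41, -1.0], "jaw": 0}, {"dp": [301, -286, 46], "twist": [-0.71, 0.41, -1.0], "jaw": 0}, {"dp": [301, -286, 46], "twist": [-0.71, 0.41, -1.0], "jaw": 0}]}}

```text
time_s: 0.93
ee_pos: [0.4064, -0.1993, 0.2108]
eef_rot: [1.917, 1.619, 0.653]
wrist_force: [-0.0, 0.4, -0.0]
opening: -0.001
gripper_force: 0.0
```

{"fn": "play_rows", "kwargs": {"increments": [{"dp": [0, 0, 0], "twist": [0, 0, 0], "jaw": 0}, {"dp": [0, 0, 0], "twist": [0, 0, 0], "jaw": 0}]}}

```text
time_s: 1.1
ee_pos: [0.4061, -0.1997, 0.2101]
eef_rot: [1.924, 1.619, 0.652]
wrist_force: [-0.0, -0.3, 0.4]
opening: 0.001
gripper_force: 0.0
```

```bash
python3 - <<'E'
from h import *
s=telemetry.get_state(); print(s["time_s"],s["ee_pos"],s["joints"].round(2),Ro.from_rotvec(s["eef_rot"]).as_matrix().round(2).tolist(),s["opening"])
a=get_image("top");b=get_image("side")
H=np.array([.57,-.208,.09]);yw=-.09
p=np.array([np.cos(yw),np.sin(yw),0]);k=np.array([0,0,1.])
u=(p-k)*.7071;y=(p+k)*.7071
T=tool(yw,np.pi/4); G=H-.07*p
go(G-.050*y-.013*u,T)
for n,th in (("c0",.0),("c1",.4),("c2",.8),("c3",1.2),("c4",1.6)):
    g=H+.07*(-np.cos(th)*p+np.sin(th)*k); print(n,(T.inv().apply(g-.0215*y-.013*u-(G-.050*y-.013*u))*1000).round(1))
c=[i["pixels"][r[1]:r[3],r[0]:r[2],::-1] for i,r in((a,(240,130,400,290)),(b,(190,130,350,290)))]
cv2.imwrite("pics/c1.png",cv2.resize(np.hstack(c),None,fx=2.4,fy=2.4,interpolation=2))
E
```

```text
1.1 [ 0.4060758  -0.1997419   0.21006901] [-0.85 -0.26  2.49  1.03  0.54 -1.49] [[0.16, 0.73, 0.67], [0.99, -0.13, -0.09], [0.02, 0.67, -0.74]] 0.0005590216046693986
dp [10.2, -65.7, 141.4] twist [-0.042, 0.038, -0.068] rows 3.7
c0 [-0.  28.5  0. ]
c1 [  0.   51.7 -15.4]
c2 [  0.   79.  -20.5]
c3 [  0.  106.2 -14.6]
c4 [ -0.  128.9   1.5]
```

View pics/c1.png

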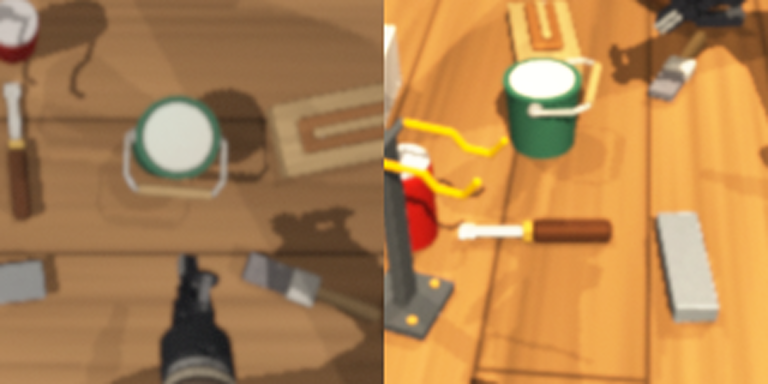

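The top crop shows the grip from (137,188) to (212,196), yaw about -0.1. The closed fingers are outside it at (190,270), in line with it. I'll lower them below and outside the grip.

{"fn": "play_rows", "kwargs": {"increments": [{"dp": [3, -17, 35], "twist": [-0.01, 0.01, -0.02], "jaw": 0}, {"dp": [5, -33, 70], "twist": [-0.02, 0.02, -0.035], "jaw": 0}, {"dp": [8, -50, 106], "twist": [-0.03, 0.03, -0.05], "jaw": 0}, {"dp": [10, -66, 141], "twist": [-0.042, 0.038, -0.068], "jaw": 0}, {"dp": [10, -66, 141], "twist": [-0.042, 0.038, -0.068], "jaw": 0}, {"dp": [10, -66, 141], "twist": [-0.042, 0.038, -0.068], "jaw": 0}]}}

```text
time_s: 1.7
ee_pos: [0.4547, -0.1994, 0.078]
eef_rot: [1.825, 1.666, 0.697]
wrist_force: [1.1, -0.6, 1.7]
opening: 0.001
gripper_force: 0.0
```

```bash
python3 - <<'E'
from h import *
s=telemetry.get_state(); print(s["ee_pos"],s["joints"].round(2),s["wrist_force"])
H=np.array([.57,-.208,.09]);yw=-.09
p=np.array([np.cos(yw),np.sin(yw),0]);k=np.array([0,0,1.])
u=(p-k)*.7071;y=(p+k)*.7071
T=tool(yw,np.pi/4)
for th in np.arange(0,1.7,.2):
    g=H+.07*(-np.cos(th)*p+np.sin(th)*k); print(round(th,1),end=' '); go(g-.0215*y-.013*u,T)
b=get_image("side")
cv2.imwrite("pics/c2.png",cv2.resize(b["pixels"][100:260,190:390,::-1],None,fx=3,fy=3,interpolation=2))
E
```

```text
[ 0.45471564 -0.19940796  0.07796009] [-0.77  0.26  2.46  2.02  0.52 -2.6 ] [ 1.0507555  -0.59793221  1.65090855]
0.0 dp [1.8, 19.2, 10.8] twist [0.005, -0.002, -0.002] rows 0.5
0.2 dp [1.9, 30.1, 2.0] twist [0.005, -0.002, -0.002] rows 0.7
0.4 dp [1.9, 42.5, -4.4] twist [0.005, -0.002, -0.002] rows 1.0
0.6 dp [1.9, 55.9, -8.3] twist [0.005, -0.002, -0.002] rows 1.4
0.8 dp [1.9, 69.8, -9.4] twist [0.005, -0.002, -0.002] rows 1.7
1.0 dp [2.0, 83.7, -7.8] twist [0.005, -0.002, -0.002] rows 2.0
1.2 dp [2.0, 97.0, -3.4] twist [0.005, -0.002, -0.002] rows 2.3
1.4 dp [2.0, 109.1, 3.6] twist [0.005, -0.002, -0.002] rows 2.6
1.6 dp [2.0, 119.6, 12.8] twist [0.005, -0.002, -0.002] rows 2.9
```

View pics/c2.png

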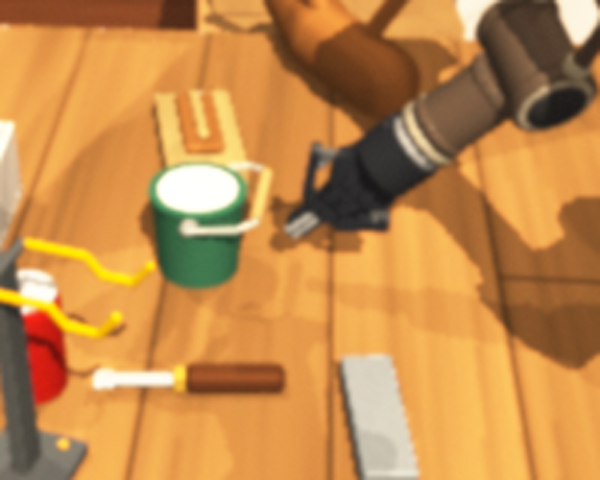

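The side crop shows the fingertips at (295,230), just outside the grip at (262,195). The tool stopped about 14 mm short of its target, so I'll check whether it settles.

{"fn": "play_rows", "kwargs": {"increments": [{"dp": [0, 0, 8], "twist": [0, 0, 0], "jaw": 0}, {"dp": [0, 0, 8], "twist": [0, 0, 0], "jaw": 0}, {"dp": [0, 0, 8], "twist": [0, 0, 0], "jaw": 0}, {"dp": [0, 0, 8], "twist": [0, 0, 0], "jaw": 0}]}}

```text
time_s: 2.08
ee_pos: [0.4593, -0.1979, 0.0735]
eef_rot: [1.825, 1.668, 0.699]
wrist_force: [0.1, -0.3, 0.5]
opening: -0.0
gripper_force: 0.0
```

```bash
python3 - <<'E'
from h import *
s=telemetry.get_state(); print(s["ee_pos"],s["joints"].round(2),s["wrist_force"])
H=np.array([.57,-.208,.09]);yw=-.09
p=np.array([np.cos(yw),np.sin(yw),0]);k=np.array([0,0,1.])
u=(p-k)*.7071;y=(p+k)*.7071
T=tool(yw,np.pi/4)
for th in np.arange(0,1.7,.2):
    g=H+.07*(-np.cos(th)*p+np.sin(th)*k); print(round(th,1),end=' '); go(g-.0215*y-.013*u,T)
E
```

```text
[ 0.45929582 -0.19790708  0.07345994] [-0.76  0.28  2.46  2.05  0.52 -2.62] [ 0.09920246 -0.31931186  0.48955318]
0.0 dp [-0.1, 19.3, 4.5] twist [0.004, -0.005, -0.002] rows 0.5
0.2 dp [-0.0, 30.1, -4.3] twist [0.004, -0.005, -0.002] rows 0.7
0.4 dp [0.0, 42.5, -10.8] twist [0.004, -0.005, -0.002] rows 1.1
0.6 dp [0.1, 56.0, -14.7] twist [0.004, -0.005, -0.002] rows 1.4
0.8 dp [0.1, 69.9, -15.8] twist [0.004, -0.005, -0.002] rows 1.7
1.0 dp [0.1, 83.8, -14.2] twist [0.004, -0.005, -0.002] rows 2.0
1.2 dp [0.1, 97.0, -9.8] twist [0.004, -0.005, -0.002] rows 2.3
1.4 dp [0.1, 109.2, -2.9] twist [0.004, -0.005, -0.002] rows 2.6
1.6 dp [0.1, 119.7, 6.3] twist [0.004, -0.005, -0.002] rows 2.9
```

{"fn": "play_rows", "kwargs": {"increments": [{"dp": [0, 0, 6], "twist": [0, 0, 0], "jaw": 0}, {"dp": [0, 10, 6], "twist": [0, 0, 0], "jaw": 0}, {"dp": [0, 17, 5], "twist": [0, 0, 0], "jaw": 0}, {"dp": [0, 23, 3], "twist": [0, 0, 0], "jaw": 0}, {"dp": [0, 30, -2], "twist": [0, 0, 0], "jaw": 0}, {"dp": [0, 36, -5], "twist": [0, 0, 0], "jaw": 0}, {"dp": [0, 43, -8], "twist": [0, 0, 0], "jaw": 0}, {"dp": [0, 50, -10], "twist": [0, 0, 0], "jaw": 0}, {"dp": [0, 56, -12], "twist": [0, 0, 0], "jaw": 0}, {"dp": [0, 56, -12], "twist": [0, 0, 0], "jaw": 0}]}}

```text
time_s: 2.92
ee_pos: [0.4904, -0.2007, 0.1234]
eef_rot: [1.822, 1.667, 0.699]
wrist_force: [-1.3, 0.3, 1.2]
opening: -0.0
gripper_force: 0.9
```

```bash
python3 - <<'E'
from h import *
s=telemetry.get_state(); print(s["ee_pos"],s["joints"].round(2),s["wrist_force"])
H=np.array([.57,-.208,.09]);yw=-.09
p=np.array([np.cos(yw),np.sin(yw),0]);k=np.array([0,0,1.])
u=(p-k)*.7071;y=(p+k)*.7071
T=tool(yw,np.pi/4)
for th in np.arange(.6,1.7,.2):
    g=H+.07*(-np.cos(th)*p+np.sin(th)*k); print(round(th,1),end=' '); go(g-.0215*y-.013*u,T)
b=get_image("side")
cv2.imwrite("pics/c3.png",cv2.resize(b["pixels"][100:260,190:390,::-1],None,fx=3,fy=3,interpolation=2))
E
```

```text
[ 0.49038003 -0.20072946  0.1234034 ] [-0.7   0.16  2.4   1.82  0.44 -2.3 ] [-1.29234373  0.30780651  1.19554424]
0.6 dp [-0.1, -1.5, -1.7] twist [0.006, -0.003, 0.0] rows 0.1
0.8 dp [-0.1, 12.5, -2.8] twist [0.006, -0.003, 0.0] rows 0.3
1.0 dp [-0.1, 26.3, -1.1] twist [0.006, -0.003, 0.0] rows 0.6
1.2 dp [-0.1, 39.6, 3.3] twist [0.006, -0.003, 0.0] rows 1.0
1.4 dp [-0.1, 51.7, 10.3] twist [0.006, -0.003, 0.0] rows 1.3
1.6 dp [-0.2, 62.2, 19.5] twist [0.006, -0.003, 0.0] rows 1.6
```

View pics/c3.png

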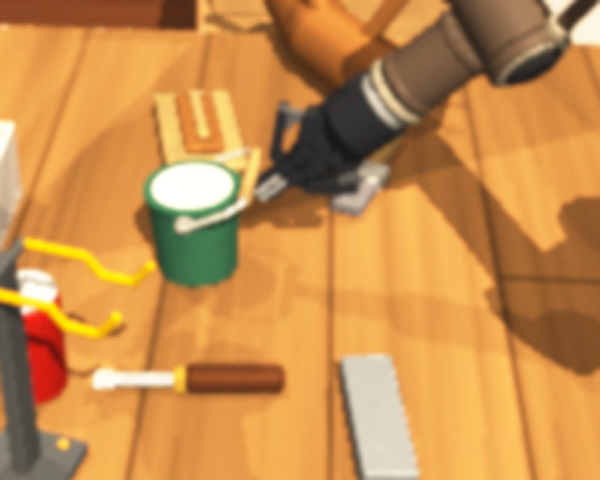

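The side crop shows the grip at (252,178) riding up on the fingers, with the pail nudged only a few mm. Continuing.

{"fn": "play_rows", "kwargs": {"increments": [{"dp": [0, 7, -2], "twist": [0, 0, 0], "jaw": 0}, {"dp": [0, 14, -2], "twist": [0, 0, 0], "jaw": 0}, {"dp": [0, 21, -1], "twist": [0, 0, 0], "jaw": 0}, {"dp": [0, 28, 0], "twist": [0, 0, 0], "jaw": 0}, {"dp": [0, 35, 2], "twist": [0, 0, 0], "jaw": 0}, {"dp": [0, 42, 5], "twist": [0, 0, 0], "jaw": 0}, {"dp": [0, 48, 9], "twist": [0, 0, 0], "jaw": 0}, {"dp": [0, 54, 13], "twist": [0, 0, 0], "jaw": 0}, {"dp": [0, 60, 17], "twist": [0, 0, 0], "jaw": 0}, {"dp": [0, 60, 17], "twist": [0, 0, 0], "jaw": 0}]}}

```text
time_s: 3.8
ee_pos: [0.5451, -0.2049, 0.1515]
eef_rot: [1.825, 1.669, 0.701]
wrist_force: [0.0, 1.2, 0.3]
opening: 0.003
gripper_force: 0.0
```

```bash
python3 - <<'E'
from h import *
s=telemetry.get_state(); print(s["ee_pos"],s["joints"].round(2),s["wrist_force"])
b=get_image("side");a=get_image("top")
c=[i["pixels"][r[1]:r[3],r[0]:r[2],::-1] for i,r in((a,(240,130,400,290)),(b,(190,90,350,250)))]
cv2.imwrite("pics/c4.png",cv2.resize(np.hstack(c),None,fx=2.4,fy=2.4,interpolation=2))
for n,im in (("t",a),("s",b)):
    P=cloud(im); h=cv2.cvtColor(im["pixels"],cv2.COLOR_RGB2HSV).astype(int)
    r=np.hypot(P[...,0]-.575,P[...,1]+.208)
    m=(r<.09)&(P[...,2]>.12)&(h[...,2]>130)
    q=P[m]; print(n,len(q),q.mean(0).round(3),q.min(0).round(3),q.max(0).round(3))
    t=q[q[:,2]>.15]; 
    if len(t)>4: print(" top",len(t),t.mean(0).round(3),t.min(0).round(3),t.max(0).round(3),cv2.fitLine((t[:,:2]*1000).astype(np.float32),cv2.DIST_HUBER,0,.01,.01).ravel().round(2))
    l=P[(r<.07)&(abs(P[...,2]-.105)<.008)&(h[...,1]<60)]; print(" lid",len(l),l.mean(0).round(3),l.min(0).round(3),l.max(0).round(3))
E
```

```text
[ 0.54506291 -0.2048722   0.15145404] [-0.62  0.17  2.29  1.65  0.37 -2.05] [0.02788346 1.24669045 0.27401781]
t 176 [ 0.566 -0.201  0.162] [ 0.531 -0.252  0.138] [ 0.575 -0.143  0.169]
 top 158 [ 0.566 -0.203  0.163] [ 0.531 -0.252  0.15 ] [ 0.575 -0.153  0.169] [ 6.0000e-02  1.0000e+00  5.6639e+02 -2.0328e+02]
 lid 474 [ 0.583 -0.202  0.103] [ 0.529 -0.255  0.097] [ 0.622 -0.152  0.109]
s 183 [ 0.555 -0.194  0.172] [ 0.495 -0.251  0.122] [ 0.576 -0.142  0.256]
 top 146 [ 0.553 -0.199  0.18 ] [ 0.495 -0.251  0.151] [ 0.574 -0.147  0.256] [ 1.9000e-01  9.8000e-01  5.6263e+02 -1.8618e+02]
 lid 318 [ 0.574 -0.201  0.106] [ 0.53  -0.25   0.097] [ 0.617 -0.143  0.112]
```

View pics/c4.png

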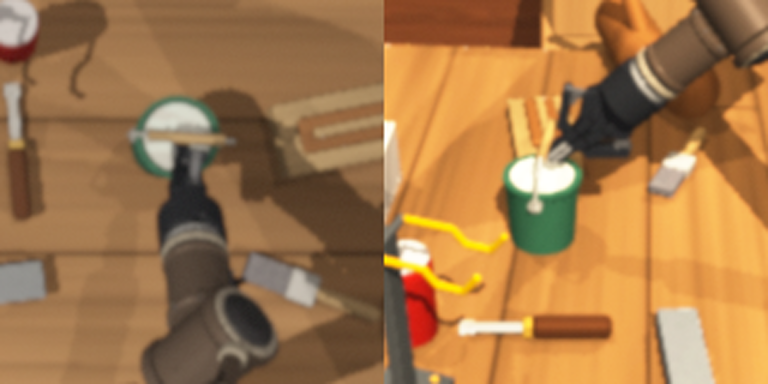

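The bail is upright: the grip spans (130,133) to (235,143) in the top crop, centred near (0.567, -0.203, 0.160). Next I back off and turn the tool straight down above it.

{"fn": "play_rows", "kwargs": {"increments": [{"dp": [0, -15, 0], "twist": [0, 0, 0], "jaw": 0}, {"dp": [0, -20, -25], "twist": [0, 0, 0], "jaw": 0}, {"dp": [0, -20, -60], "twist": [0, 0, 0], "jaw": 0}, {"dp": [0, -20, -95], "twist": [0, 0, 0], "jaw": 0}, {"dp": [0, 10, -120], "twist": [0.1, 0, 0], "jaw": 50}, {"dp": [0, 10, -120], "twist": [0.1, 0, 0], "jaw": 50}]}}

```text
time_s: 4.4
ee_pos: [0.4645, -0.195, 0.2313]
eef_rot: [1.877, 1.723, 0.659]
wrist_force: [1.0, -0.0, -1.0]
opening: 0.273
gripper_force: 0.0
```

```bash
python3 - <<'E'
from h import *
s=telemetry.get_state(); print(s["ee_pos"],s["joints"].round(2))
go([.565,-.203,.27],tool(-.07,0))
E
```

```text
[ 0.4645217  -0.19499952  0.23134908] [-0.72 -0.17  2.36  0.91  0.53 -1.35]
dp [0.6, 101.5, 36.8] twist [0.714, -0.011, -0.015] rows 5.7
```

{"fn": "play_rows", "kwargs": {"increments": [{"dp": [0, 60, -15], "twist": [0.12, 0, 0], "jaw": 50}, {"dp": [0, 60, -15], "twist": [0.24, 0, 0], "jaw": 50}, {"dp": [0, 90, 10], "twist": [0.36, 0, 0], "jaw": 50}, {"dp": [0, 95, 20], "twist": [0.48, -0.005, -0.01], "jaw": 50}, {"dp": [0, 101, 37], "twist": [0.6, -0.01, -0.015], "jaw": 50}, {"dp": [0, 101, 37], "twist": [0.714, -0.01, -0.015], "jaw": 50}, {"dp": [0, 101, 37], "twist": [0.714, -0.01, -0.015], "jaw": 50}, {"dp": [0, 101, 37], "twist": [0.714, -0.01, -0.015], "jaw": 50}, {"dp": [0, 101, 37], "twist": [0.714, -0.01, -0.015], "jaw": 50}]}}

```text
time_s: 5.15
ee_pos: [0.5687, -0.2034, 0.2693]
eef_rot: [2.292, 2.147, 0.002]
wrist_force: [-0.2, 0.4, -0.0]
opening: 0.584
gripper_force: 0.0
```

```bash
python3 - <<'E'
from h import *
s=telemetry.get_state(); print(s["ee_pos"],s["joints"].round(2),s["opening"])
b=get_image("side");P=cloud(b);h=cv2.cvtColor(b["pixels"],cv2.COLOR_RGB2HSV).astype(int)
m=(np.hypot(P[...,0]-.57,P[...,1]+.205)<.07)&(P[...,2]>.15)&(P[...,2]<.178)&(h[...,2]>110)
q=P[m];print(len(q),q.mean(0).round(4),q.min(0).round(3),q.max(0).round(3),cv2.fitLine((q[:,:2]*1000).astype(np.float32),cv2.DIST_HUBER,0,.01,.01).ravel().round(3))
go([.566,-.203,.166],tool(-.06,0))
cv2.imwrite("pics/c5.png",cv2.resize(b["pixels"][80:240,190:390,::-1],None,fx=3,fy=3,interpolation=2))
E
```

```text
[ 0.56865483 -0.20338173  0.26930652] [-0.42  0.26  1.67  0.    1.21 -0.35] 0.5843044565218343
88 [ 0.5655 -0.1962  0.1651] [ 0.556 -0.259  0.152] [ 0.574 -0.145  0.172] [ 9.80000e-02  9.95000e-01  5.65750e+02 -1.93056e+02]
dp [0.1, -1.7, 103.1] twist [0.002, -0.001, -0.006] rows 2.5
```

View pics/c5.png

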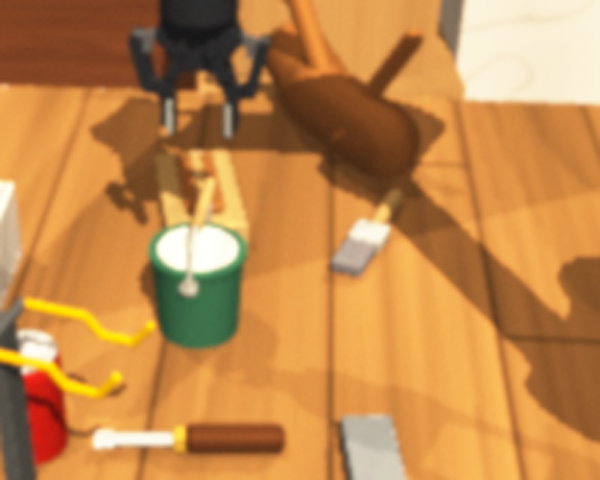

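The crop shows the grip at (203,200), below and between the open fingers at (168,130) and (230,130). I'll descend and grasp.

{"fn": "play_rows", "kwargs": {"increments": [{"dp": [0, -1, 35], "twist": [0, 0, 0], "jaw": 50}, {"dp": [0, -2, 70], "twist": [0, 0, 0], "jaw": 50}, {"dp": [0, -2, 103], "twist": [0, 0, -0.02], "jaw": 50}, {"dp": [0, -2, 103], "twist": [0, 0, -0.02], "jaw": 50}, {"dp": [0, -2, 103], "twist": [0, 0, -0.02], "jaw": 10}, {"dp": [0, -2, 103], "twist": [0, 0, -0.02], "jaw": 10}, {"dp": [0, -2, 103], "twist": [0, 0, -0.02], "jaw": 10}, {"dp": [0, -2, 103], "twist": [0, 0, -0.02], "jaw": 10}, {"dp": [0, -2, 103], "twist": [0, 0, -0.02], "jaw": 10}, {"dp": [0, -2, 103], "twist": [0, 0, -0.02], "jaw": 10}], "squeeze": 70}}

```text
time_s: 6.03
ee_pos: [0.5672, -0.2047, 0.1705]
eef_rot: [2.268, 2.163, 0.006]
wrist_force: [-1.9, 0.7, 7.0]
opening: 0.137
gripper_force: 68.4
```

{"fn": "play_rows", "kwargs": {"increments": [{"dp": [0, 0, -5], "twist": [0, 0, 0], "jaw": 8}, {"dp": [0, 0, -10], "twist": [0, 0, 0], "jaw": 8}, {"dp": [0, 0, -20], "twist": [0, 0, 0], "jaw": 8}, {"dp": [0, 0, -35], "twist": [0, 0, 0], "jaw": 8}, {"dp": [0, 0, -50], "twist": [0, 0, 0], "jaw": 8}, {"dp": [0, 0, -65], "twist": [0, 0, 0], "jaw": 8}, {"dp": [0, 0, -80], "twist": [0, 0, 0], "jaw": 8}, {"dp": [0, 0, -95], "twist": [0, 0, 0], "jaw": 8}, {"dp": [0, 0, -106], "twist": [0, 0, 0], "jaw": 8}, {"dp": [0, 0, -106], "twist": [0, 0, 0], "jaw": 8}], "squeeze": 70}}

```text
time_s: 6.87
ee_pos: [0.5664, -0.2041, 0.2764]
eef_rot: [2.268, 2.163, 0.006]
wrist_force: [0.9, 0.1, -4.5]
opening: 0.129
gripper_force: 68.4
```

```bash
python3 - <<'E'
from h import *
s=telemetry.get_state(); print(s["ee_pos"],s["joints"].round(2),s["opening"],s["wrist_force"],s["gripper_force"])
a=get_image("side");P=cloud(a);h=cv2.cvtColor(a["pixels"],cv2.COLOR_RGB2HSV).astype(int)
gm=(h[...,0]>60)&(h[...,0]<95)&(h[...,1]>90)&(np.hypot(P[...,0]-.57,P[...,1]+.2)<.12); print("green z",np.percentile(P[gm][:,2],[1,99]))
d=np.array([np.cos(.267),-np.sin(.267),0]); S=np.array([.618,.143,0])
T=tool(-.267,0)
print("pre");go(S-.13*d+[0,0,.2715],T)
cv2.imwrite("pics/c6.png",cv2.resize(a["pixels"][50:240,130:370,::-1],None,fx=3,fy=3,interpolation=2))
E
```

```text
[ 0.56641132 -0.20409924  0.27638689] [-0.42  0.24  1.68  0.    1.21 -0.37] 0.12943758312065998 [ 0.88484469  0.08496054 -4.52064274] 68.35793137550354
green z [0.1112939  0.21269131]
pre
dp [377.3, -91.1, 2.1] twist [0.007, 0.001, 0.22] rows 9.3
```

View pics/c6.png

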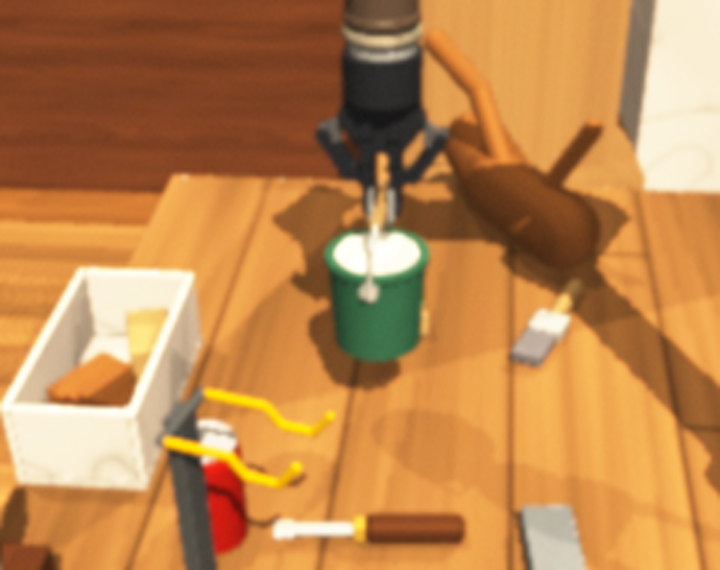

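The pail hangs from the gripper with its underside near 0.107. I'll carry it smoothly to a point 150 mm in front of the seat.

{"fn": "play_rows", "kwargs": {"increments": [{"dp": [6, -4, 0], "twist": [0, 0, 0.01], "jaw": 8}, {"dp": [18, -12, 0], "twist": [0, 0, 0.02], "jaw": 8}, {"dp": [36, -22, 0], "twist": [0, 0, 0.03], "jaw": 8}, {"dp": [58, -32, 0], "twist": [0, 0, 0.05], "jaw": 8}, {"dp": [82, -40, 0], "twist": [0, 0, 0.06], "jaw": 8}, {"dp": [107, -48, 0], "twist": [0, 0, 0.07], "jaw": 8}, {"dp": [132, -56, 0], "twist": [0, 0, 0.08], "jaw": 8}, {"dp": [157, -63, 0], "twist": [0, 0, 0.09], "jaw": 8}, {"dp": [182, -70, 0], "twist": [0, 0, 0.1], "jaw": 8}, {"dp": [207, -76, 0], "twist": [0, 0, 0.11], "jaw": 8}]}}

```text
time_s: 7.75
ee_pos: [0.4966, 0.0083, 0.2711]
eef_rot: [-2.39, -2.039, 0.0]
wrist_force: [0.2, 0.4, -5.4]
opening: 0.135
gripper_force: 68.4
```

```bash
python3 - <<'E'
from h import *
d=np.array([np.cos(.267),-np.sin(.267),0]); S=np.array([.618,.143,0])
s=telemetry.get_state(); print(s["ee_pos"])
go(S-.15*d+[0,0,.276],tool(-.267,0))
E
```

```text
[0.49655864 0.00834006 0.27111176]
dp [168.4, -50.4, -4.9] twist [-0.0, 0.0, 0.109] rows 4.2
```

{"fn": "play_rows", "kwargs": {"increments": [{"dp": [22, -7, -1], "twist": [0, 0, 0.015], "jaw": 8}, {"dp": [44, -14, -2], "twist": [0, 0, 0.03], "jaw": 8}, {"dp": [66, -21, -3], "twist": [0, 0, 0.045], "jaw": 8}, {"dp": [88, -28, -4], "twist": [0, 0, 0.06], "jaw": 8}, {"dp": [110, -34, -5], "twist": [0, 0, 0.075], "jaw": 8}, {"dp": [130, -40, -5], "twist": [0, 0, 0.09], "jaw": 8}, {"dp": [147, -45, -5], "twist": [0, 0, 0.1], "jaw": 8}, {"dp": [159, -48, -5], "twist": [0, 0, 0.109], "jaw": 8}, {"dp": [166, -50, -5], "twist": [0, 0, 0.109], "jaw": 8}, {"dp": [168, -50, -5], "twist": [0, 0, 0.109], "jaw": 8}]}}

```text
time_s: 8.58
ee_pos: [0.4742, 0.1815, 0.2763]
eef_rot: [2.494, 1.908, -0.0]
wrist_force: [-0.1, -0.7, -5.3]
opening: 0.133
gripper_force: 68.4
```

{"fn": "play_rows", "kwargs": {"increments": [{"dp": [0, 0, 0], "twist": [0, 0, 0], "jaw": 8}, {"dp": [0, 0, 0], "twist": [0, 0, 0], "jaw": 8}, {"dp": [0, 0, 0], "twist": [0, 0, 0], "jaw": 8}, {"dp": [0, 0, 0], "twist": [0, 0, 0], "jaw": 8}]}}

```text
time_s: 8.92
ee_pos: [0.4758, 0.1798, 0.2776]
eef_rot: [2.495, 1.904, 0.003]
wrist_force: [1.2, -0.3, -4.7]
opening: 0.138
gripper_force: 68.4
```

```bash
python3 - <<'E'
from h import *
s=telemetry.get_state(); print(s["ee_pos"],s["joints"].round(2),s["wrist_force"])
d=np.array([np.cos(.267),-np.sin(.267),0]); n=np.array([np.sin(.267),np.cos(.267),0])
a=get_image("side");t=get_image("top")
for nm,im in (("s",a),("t",t)):
    P=cloud(im);h=cv2.cvtColor(im["pixels"],cv2.COLOR_RGB2HSV).astype(int)
    r=np.hypot(P[...,0]-s["ee_pos"][0],P[...,1]-s["ee_pos"][1])
    l=P[(r<.08)&(h[...,1]<60)&(h[...,2]>150)&(P[...,2]>.18)&(P[...,2]<.24)]
    if len(l)>5: print(nm,"lid z",len(l),np.percentile(l[:,2],[5,50,95]).round(4))
    w=P[(r<.065)&(P[...,2]>.25)&(P[...,2]<.285)&(h[...,2]>120)&(h[...,1]>40)&(h[...,0]<30)]
    if len(w)>4: print(nm,"grip",len(w),w.mean(0).round(4),(w@n).min().round(4),(w@n).max().round(4),cv2.fitLine((w[:,:2]*1000).astype(np.float32),cv2.DIST_HUBER,0,.01,.01).ravel().round(3))
    yl=(h[...,0]>18)&(h[...,0]<32)&(h[...,1]>170)&(h[...,2]>120)&(P[...,2]>.215)&(P[...,2]<.27)&(P[...,0]>.57)&(P[...,0]<.72)&(P[...,1]>.05)&(P[...,1]<.22)
    q=P[yl]; e=q@n; 
    for sel in (e>.3,e<.3):
        if sel.sum(): print(nm,"prong n",np.median(e[sel]).round(4),"d min",(q[sel]@d).min().round(4),"slope",cv2.fitLine((q[sel][:,:2]*1000).astype(np.float32),cv2.DIST_HUBER,0,.01,.01).ravel().round(3))
print("tcp n,d",s["ee_pos"]@n,s["ee_pos"]@d)
c=[a["pixels"][90:280,100:340,::-1],t["pixels"][90:280,130:370,::-1]]
cv2.imwrite("pics/c7.png",cv2.resize(np.hstack(c),None,fx=1.66,fy=1.66,interpolation=2))
E
```

```text
[0.47582245 0.17975474 0.27758984] [ 0.28  0.06  1.88 -0.    1.2   0.54] [ 1.23287216 -0.304341   -4.72673363]
s lid z 740 [0.2058 0.2125 0.2144]
s grip 188 [0.4782 0.195  0.2729] 0.2673 0.3454 [2.09000e-01 9.78000e-01 4.79255e+02 1.97245e+02]
s prong n 0.3365 d min 0.5232 slope [ 9.66000e-01 -2.57000e-01  6.43952e+02  1.72578e+02]
s prong n 0.2683 d min 0.524 slope [ 9.67000e-01 -2.54000e-01  6.28046e+02  1.06211e+02]
t lid z 310 [0.2074 0.2102 0.2129]
t grip 68 [0.4665 0.1461 0.2709] 0.2353 0.2826 [2.59000e-01 9.66000e-01 4.66432e+02 1.45432e+02]
t prong n 0.3341 d min 0.5334 slope [ 9.67000e-01 -2.53000e-01  6.53684e+02  1.67756e+02]
t prong n 0.2669 d min 0.5284 slope [ 9.69000e-01 -2.47000e-01  6.41890e+02  1.01064e+02]
tcp n,d 0.2989259312430056 0.41153621922065514
```

View pics/c7.png

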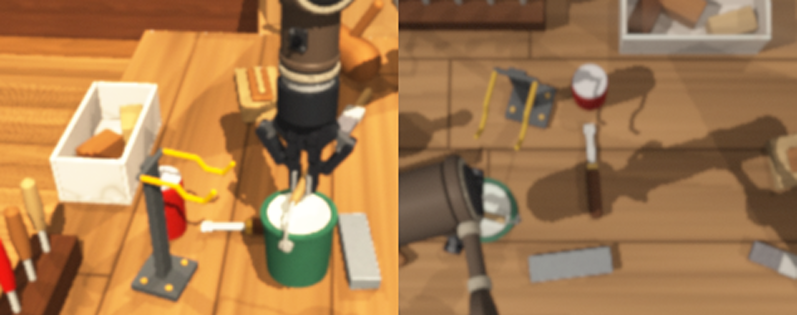

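The side crop shows the pail hanging with its lid near z 0.212, between the prong undersides (0.221) and clear of them. The grip is 10 mm above the tips. The seat is 148 mm ahead, so I'll go in slowly.

{"fn": "play_rows", "kwargs": {"increments": [{"dp": [0, 5, 0], "twist": [0, 0, 0], "jaw": 8}, {"dp": [0, 14, 0], "twist": [0, 0, 0], "jaw": 8}, {"dp": [1, 25, 0], "twist": [0, 0, 0], "jaw": 8}, {"dp": [1, 36, 0], "twist": [0, 0, 0], "jaw": 8}, {"dp": [2, 47, 0], "twist": [0, 0, 0], "jaw": 8}, {"dp": [2, 57, 0], "twist": [0, 0, 0], "jaw": 8}, {"dp": [2, 66, 0], "twist": [0, 0, 0], "jaw": 8}, {"dp": [2, 72, 0], "twist": [0, 0, 0], "jaw": 8}, {"dp": [2, 75, 0], "twist": [0, 0, 0], "jaw": 8}, {"dp": [2, 75, 0], "twist": [0, 0, 0], "jaw": 8}]}}

```text
time_s: 9.85
ee_pos: [0.5493, 0.1624, 0.2778]
eef_rot: [2.495, 1.905, 0.003]
wrist_force: [0.3, 0.9, -5.0]
opening: 0.137
gripper_force: 68.3
```

{"fn": "play_rows", "kwargs": {"increments": [{"dp": [0, 5, 0], "twist": [0, 0, 0], "jaw": 8}, {"dp": [0, 14, 0], "twist": [0, 0, 0], "jaw": 8}, {"dp": [0, 25, 0], "twist": [0, 0, 0], "jaw": 8}, {"dp": [0, 36, 0], "twist": [0, 0, 0], "jaw": 8}, {"dp": [0, 47, 0], "twist": [0, 0, 0], "jaw": 8}, {"dp": [0, 57, 0], "twist": [0, 0, 0], "jaw": 8}, {"dp": [0, 66, 0], "twist": [0, 0, 0], "jaw": 8}, {"dp": [0, 71, 0], "twist": [0, 0, 0], "jaw": 8}, {"dp": [0, 73, 0], "twist": [0, 0, 0], "jaw": 8}, {"dp": [0, 73, 0], "twist": [0, 0, 0], "jaw": 8}]}}

```text
time_s: 10.68
ee_pos: [0.6194, 0.1433, 0.2779]
eef_rot: [2.495, 1.905, 0.003]
wrist_force: [-0.8, 0.8, -5.2]
opening: 0.138
gripper_force: 68.3
```

```bash
python3 - <<'E'
from h import *
s=telemetry.get_state(); d=np.array([np.cos(.267),-np.sin(.267),0]); n=np.array([np.sin(.267),np.cos(.267),0])
print(s["ee_pos"],s["wrist_force"],s["moment"],"n,d",s["ee_pos"]@n,s["ee_pos"]@d)
a=get_image("side");t=get_image("top")
c=[cv2.resize(a["pixels"][90:250,110:310,::-1],(500,400),interpolation=2),cv2.resize(t["pixels"][90:250,140:260,::-1],(300,400),interpolation=2)]
cv2.imwrite("pics/c8.png",np.hstack(c))
E
```

```text
[0.61941889 0.14331054 0.27792266] [-0.82588445  0.7501315  -5.17214694] [ 0.01802061  0.04221431 -0.0347562 ] n,d 0.3016594026901678 0.5596599711729722
```

View pics/c8.png

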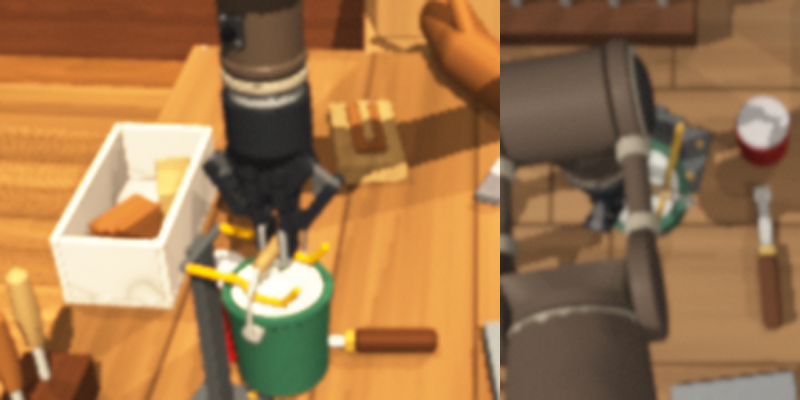

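The grip is over the seat, the legs are outside the prongs, and the pail is below. I'll lower 24 mm and then feel for contact.

{"fn": "play_rows", "kwargs": {"increments": [{"dp": [0, 0, 3], "twist": [0, 0, 0], "jaw": 8}, {"dp": [0, 0, 7], "twist": [0, 0, 0], "jaw": 8}, {"dp": [0, 0, 11], "twist": [0, 0, 0], "jaw": 8}, {"dp": [0, 0, 15], "twist": [0, 0, 0], "jaw": 8}, {"dp": [0, 0, 19], "twist": [0, 0, 0], "jaw": 8}, {"dp": [0, 0, 22], "twist": [0, 0, 0], "jaw": 8}, {"dp": [0, 0, 24], "twist": [0, 0, 0], "jaw": 8}, {"dp": [0, 0, 24], "twist": [0, 0, 0], "jaw": 8}]}}

```text
time_s: 11.45
ee_pos: [0.6187, 0.1435, 0.2533]
eef_rot: [2.495, 1.906, 0.002]
wrist_force: [-0.5, 0.8, -4.8]
opening: 0.134
gripper_force: 68.4
```

{"fn": "play_rows", "kwargs": {"increments": [{"dp": [0, 0, 1], "twist": [0, 0, 0], "jaw": 8}, {"dp": [0, 0, 2], "twist": [0, 0, 0], "jaw": 8}, {"dp": [0, 0, 3], "twist": [0, 0, 0], "jaw": 8}, {"dp": [0, 0, 3], "twist": [0, 0, 0], "jaw": 8}]}}

```text
time_s: 11.78
ee_pos: [0.6191, 0.1435, 0.2511]
eef_rot: [2.495, 1.905, 0.004]
wrist_force: [-0.9, -0.4, -4.8]
opening: 0.139
gripper_force: 68.4
```

{"fn": "play_rows", "kwargs": {"increments": [{"dp": [0, 0, 1], "twist": [0, 0, 0], "jaw": 8}, {"dp": [0, 0, 2], "twist": [0, 0, 0], "jaw": 8}, {"dp": [0, 0, 2], "twist": [0, 0, 0], "jaw": 8}]}}

```text
time_s: 12.03
ee_pos: [0.619, 0.1435, 0.249]
eef_rot: [2.495, 1.906, 0.003]
wrist_force: [0.3, 0.4, -4.8]
opening: 0.136
gripper_force: 68.4
```

{"fn": "play_rows", "kwargs": {"increments": [{"dp": [0, 0, 1], "twist": [0, 0, 0], "jaw": 8}, {"dp": [0, 0, 1.5], "twist": [0, 0, 0], "jaw": 8}, {"dp": [0, 0, 1.5], "twist": [0, 0, 0], "jaw": 8}]}}

```text
time_s: 12.28
ee_pos: [0.6191, 0.1435, 0.2475]
eef_rot: [2.495, 1.906, 0.003]
wrist_force: [-0.4, 0.4, -5.7]
opening: 0.138
gripper_force: 68.4
```

{"fn": "play_rows", "kwargs": {"increments": [{"dp": [0, 0, 0.5], "twist": [0, 0, 0], "jaw": 8}, {"dp": [0, 0, 1], "twist": [0, 0, 0], "jaw": 8}, {"dp": [0, 0, 1], "twist": [0, 0, 0], "jaw": 8}]}}

```text
time_s: 12.53
ee_pos: [0.6193, 0.1435, 0.2469]
eef_rot: [2.494, 1.905, 0.004]
wrist_force: [-0.6, 0.7, -4.2]
opening: 0.136
gripper_force: 68.5
```

{"fn": "play_rows", "kwargs": {"increments": [{"dp": [0, 0, 0.5], "twist": [0, 0, 0], "jaw": 8}, {"dp": [0, 0, 1], "twist": [0, 0, 0], "jaw": 8}, {"dp": [0, 0, 1], "twist": [0, 0, 0], "jaw": 8}]}}

```text
time_s: 12.78
ee_pos: [0.6193, 0.1436, 0.2466]
eef_rot: [2.494, 1.905, 0.005]
wrist_force: [-1.1, -0.6, -0.2]
opening: 0.136
gripper_force: 68.8
```

{"fn": "play_rows", "kwargs": {"increments": [{"dp": [0, 0, 0.5], "twist": [0, 0, 0], "jaw": 8}, {"dp": [0, 0, 1], "twist": [0, 0, 0], "jaw": 8}, {"dp": [0, 0, 1], "twist": [0, 0, 0], "jaw": 8}]}}

```text
time_s: 13.03
ee_pos: [0.6194, 0.1435, 0.2465]
eef_rot: [2.494, 1.905, 0.005]
wrist_force: [-4.2, 0.5, 4.5]
opening: 0.137
gripper_force: 69.5
```

The prongs now carry the weight. I'll ease off slightly and open slowly.

{"fn": "play_rows", "kwargs": {"increments": [{"dp": [0, 0, -1], "twist": [0, 0, 0], "jaw": 8}, {"dp": [0, 0, -1], "twist": [0, 0, 0], "jaw": 12}, {"dp": [0, 0, -1], "twist": [0, 0, 0], "jaw": 16}, {"dp": [0, 0, -1], "twist": [0, 0, 0], "jaw": 22}, {"dp": [0, 0, -1], "twist": [0, 0, 0], "jaw": 30}, {"dp": [0, 0, -1], "twist": [0, 0, 0], "jaw": 40}, {"dp": [0, 0, -1], "twist": [0, 0, 0], "jaw": 45}, {"dp": [0, 0, -1], "twist": [0, 0, 0], "jaw": 45}, {"dp": [0, 0, -1], "twist": [0, 0, 0], "jaw": 45}], "squeeze": 20}}

```text
time_s: 13.78
ee_pos: [0.6192, 0.1435, 0.2456]
eef_rot: [2.495, 1.905, 0.004]
wrist_force: [-0.1, -0.5, -0.8]
opening: 0.526
gripper_force: 0.0
```

{"fn": "play_rows", "kwargs": {"increments": [{"dp": [0, 0, -10], "twist": [0, 0, 0], "jaw": 45}, {"dp": [0, 0, -25], "twist": [0, 0, 0], "jaw": 45}, {"dp": [0, 0, -50], "twist": [0, 0, 0], "jaw": 45}, {"dp": [0, 0, -80], "twist": [0, 0, 0], "jaw": 45}, {"dp": [0, 0, -110], "twist": [0, 0, 0], "jaw": 45}, {"dp": [0, 0, -110], "twist": [0, 0, 0], "jaw": 45}, {"dp": [0, 0, -110], "twist": [0, 0, 0], "jaw": 45}, {"dp": [0, 0, -110], "twist": [0, 0, 0], "jaw": 45}, {"dp": [0, 0, -110], "twist": [0, 0, 0], "jaw": 45}, {"dp": [0, 0, -110], "twist": [0, 0, 0], "jaw": 45}]}}

```text
time_s: 14.62
ee_pos: [0.6179, 0.1434, 0.3537]
eef_rot: [2.496, 1.907, -0.001]
wrist_force: [-0.9, 0.0, -0.0]
opening: 0.528
gripper_force: 0.0
```

```bash
python3 - <<'E'
from h import *
s=telemetry.get_state(); print(s["ee_pos"],s["wrist_force"],s["opening"])
a=get_image("side")
P=cloud(a);h=cv2.cvtColor(a["pixels"],cv2.COLOR_RGB2HSV).astype(int)
r=np.hypot(P[...,0]-.619,P[...,1]-.143)
l=P[(r<.06)&(h[...,1]<60)&(h[...,2]>150)&(P[...,2]>.15)&(P[...,2]<.2)]; print("lid z",len(l),np.percentile(l[:,2],[5,50,95]).round(4),l.mean(0).round(3))
cv2.imwrite("pics/c9.png",cv2.resize(a["pixels"][90:250,110:310,::-1],None,fx=3,fy=3,interpolation=2))
E
```

```text
[0.61786221 0.1434299  0.35369554] [-0.90467322  0.02665303 -0.03087079] 0.5278977345945851
lid z 548 [0.1722 0.1817 0.1844] [0.62  0.151 0.181]
```

View pics/c9.png

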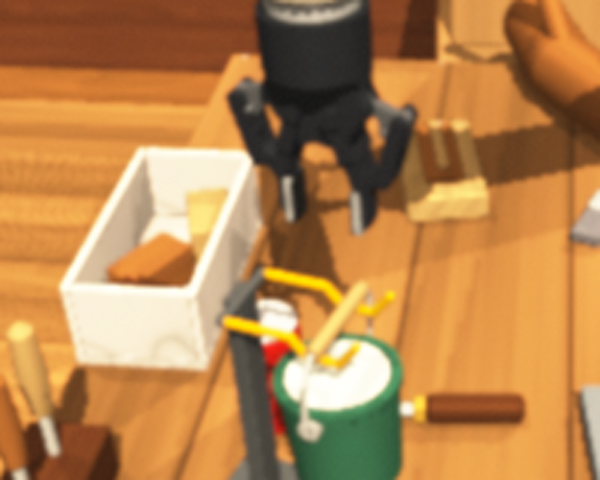

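The grip lies across both prongs behind the tips, the lid is at the expected 0.181, and the gripper is clear. I'll let it settle briefly, then hand in.

{"fn": "play_rows", "kwargs": {"increments": [{"dp": [0, 0, -20], "twist": [0, 0, 0], "jaw": 45}, {"dp": [0, 0, -20], "twist": [0, 0, 0], "jaw": 45}, {"dp": [0, 0, -20], "twist": [0, 0, 0], "jaw": 45}, {"dp": [0, 0, -20], "twist": [0, 0, 0], "jaw": 45}, {"dp": [0, 0, -20], "twist": [0, 0, 0], "jaw": 45}, {"dp": [0, 0, -20], "twist": [0, 0, 0], "jaw": 45}, {"dp": [0, 0, -20], "twist": [0, 0, 0], "jaw": 45}, {"dp": [0, 0, -20], "twist": [0, 0, 0], "jaw": 45}, {"dp": [0, 0, -20], "twist": [0, 0, 0], "jaw": 45}, {"dp": [0, 0, -20], "twist": [0, 0, 0], "jaw": 45}]}}

```text
time_s: 15.5
ee_pos: [0.6187, 0.1436, 0.3756]
eef_rot: [2.495, 1.905, 0.004]
wrist_force: [0.7, -0.3, 0.2]
opening: 0.527
gripper_force: 0.0
```

```bash
python3 -c "
from plant import job
print(job.finish_job())"
```

```text
the job is handed in; nothing more can be done
None
```

The job is handed in at about 15.5 s: in the last picture the pail hangs upright by its grip across both prongs behind the tips, with the gripper clear; no verdict was returned.

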